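# Lean the clean jar lid up to dry with the sprung tongs

## Task

The brass jar lid in the wire rack has just been boiled clean, so keep the gripper off it: take the sprung tongs from their stand, squeeze them shut on the lid, lift it out and lean it on the drying ledge, its lower edge on the foot plate, tipped well back so that it stays resting on the low wall. Let go of it, then stand the tongs back in their stand, tips down. Do not disturb the cork trivets or anything else on the board.

Things in the scene. Friction and masses are not known exactly. Their poses are not given: they have to be found in the camera images.
- tongs_grip (a point): Sprung steel tongs, 130 mm tall, stood tips down in tongs_stand. This point: midway between the two black grip pads, 82 mm above the tips, 48 mm below the top of the bow; z up to the bow, y the line the arms close along. Grip pads 14 wide (x), 34 tall, 35 mm over their outer faces when free. Mass 80 g. Squeezed 5 to 8 mm they can be carried with the tips still about 30 mm apart.
- tongs: The same tongs; origin midway between the tips' lower ends, axes as tongs_grip. Free, the tips are 46 mm apart inside (tip pads 14 wide, 24 tall). Squeezed to about 22 mm over the grip pads they are 12 mm apart and parallel. Each grip pad takes 2.4 N to begin to move, 5 N at 12 mm; 18 N of grip holds a light part firmly. They spring open again by themselves.
- tongs_left (a joint): Squeeze of the tongs: angle of each arm (both move alike) from free, in rad: 0 wide open, about 0.16 with the tips 12 mm apart, 0.22 shut. Pivots 40 mm above tongs_grip, so the tips move 2.75 times as far as the grip pads.
- tongs_stand: Fixed light-wood stand, foot 66 x 100 mm, 54 mm high, on the left or the right of the board; origin at the centre of its underside. Its pocket is 72 mm long along y (the tongs' closing line lies along y, either way round), 22 mm wide (x) at the floor, about 34 mm at the mouth; floor 6 mm above the origin.
- lid_center (a point): Brass jar lid, a disc of 68 mm diameter and 12 mm thickness, hollow on one side, 18 g, standing on edge in one of the rack's three slots; this point is its very centre, z is the disc's axis (horizontal at the start).
- lid: The same lid; origin at the centre of its open side, 6 mm from lid_center; z is the disc's axis.
- rack: Fixed rack on the left or the right of the board: wooden foot 86 x 164 mm, steel wire loops up to 39 mm above its underside; origin at the centre of its underside. Three slots 48 mm apart along y, each 14.6 mm wide, floor 8 mm above the origin; things stand in them on edge, axis along y.
- ledge: Fixed light-wood drying ledge; origin under its centre, x towards its wall, y along it. Foot plate 64 (x) x 140 (y), top 6 mm above the origin. Wall 8 mm thick, near face at x = +14 mm, top 42 mm above the origin. Lip at x = -27 mm, 4 mm above the plate. The lid stands alone when upright; it must lean over 10 degrees to rest on the wall (18 degrees: lower edge 12 mm off the wall).
- trivet_a: Plain cork trivet, disc 92 mm diameter, 12 mm thick, on edge in a slot of the rack, top about 94 mm above the rack's floor; leave it. Origin at the centre of one face, z its axis.
- trivet_b: A second such cork trivet in another slot of the rack; leave it.
- pepper_mill: Dark wooden pepper mill, 58 mm diameter, 130 mm tall, on the board between the rack and the stand; leave it. Origin at the centre of its underside.
- egg_cup: White egg cup, 49 mm diameter, 61 mm tall, on the board near the robot; leave it. Origin at the centre of its underside.
- ramekin: White ramekin, 78 mm diameter, 40 mm tall, on the board near the robot; leave it. Origin at the centre of its underside.
- spice_jar: Small glass jar with a yellow lid, 59 mm wide, 75 mm tall, at the board's far right; leave it. Origin at the centre of its underside.
- timer: Round kitchen timer, 68 mm diameter, 57 mm tall, at the board's far left; leave it. Origin at the centre of its underside. All stand on a wooden cover board over the burners, its top at z = 0.072; beyond x = 0.68 stand a kettle, coffee mill and jars, up to 0.29 high.

How it is judged:
By the outcome, as a careful person would: the job done as asked, in the order asked, and still so for the second after the job is handed in, with the robot touching nothing.
It also fails if it takes over 59 s, if anything falls off the work surface, if the arm or the gripper's body presses on something with over 40 N, if the wrist force passes 120 N, or if a joint passes its speed limit or range.

## Robot

A 6-joint arm with a two-finger parallel gripper is mounted at the origin on a cart in front of the work surface, level with it; the furniture and walls round the work are solid. World frame = base frame: x ahead of the robot, y to its left, z up, the work surface at z = 0. Lengths are in m, angles in rad, forces in N, time in s.
With the tool pointing down it reaches from about 0.35 to 1 m from the base axis. Payload 7.1 kg.
Tool frame: the origin (TCP) lies between the finger pads; the fingertips stand 22 mm ahead of it and the grasp point (between the pads) lies 3 mm ahead of it; z points along the fingers, y is the line along which they close (so a half turn about z gives the same grasp; the last joint's range is limited). The gripper opens to 85 mm and grips with 20 to 120 N. Pads are 22 mm wide; open, the fingers measure 114 mm over their backs; the gripper's body (76 mm by 85 mm) begins 54 mm behind the grasp point. The pads swing forward as they close: fully open they stand 13 mm farther back than shut.
Start: joints at [-1.178, 0.423, 1.63, -0, 1.089, -0.019], TCP at [0.25, -0.573, 0.253] pointing down, gripper open.
Joint ranges: [-3, 3], [-0.9, 2.11], [0.09, 2.58], [-1.31, 4.45], [0.11, 2.69], [-2.54, 2.54]. Speed limits (rad/s): [2.39, 2.39, 3.01, 3.14, 3.14, 3.14].

## Interface

Orientations are given as a rotation vector (axis times angle).
In Python, from rig import manip gives the robot as it stands. The module is installed in compiled form; this text tells all that it offers. Calls block until the motion is done:
- manip.move_to(position, orientation): joint-space move of the TCP to a pose.
- manip.servo_line(position, orientation=None, rate=0.15): straight line of the TCP; orientation=None keeps the orientation; rate is the mean speed in m/s.
- manip.set_joints(angles): joint-space move.
- manip.command_gripper(opening, f_grip=None): finger opening in m; f_grip is the grip in N (None keeps the last); returns when the fingers have stopped.
- manip.hold(seconds).
- manip.solve_ik(position, orientation): joint angles nearest the present ones, or None.
- manip.camera(name): name is "scene" or "top" or "wrist"; returns a dict with "image" (480x640x3 uint8, red, green, blue), "fx", "fy", "cx", "cy" (pixels), "k1" (the pictures are not rectified: a ray, as slopes to the right and down, at radius r is drawn at 1 + k1 r^2 times it, then the intrinsics apply), "cam_to_world" (4x4, takes a point from camera to world coordinates); the wrist camera has in their place "mount" (4x4, takes a point from camera to tool coordinates, whose origin is the TCP and whose axes are the flange's). Camera axes: x right, y down, z forward; pixel columns grow to the right and rows downward; lengths in m; the calibration is good to about 2 mm. A picture is of the moment at which its call begins: read the wrist's pose just before it. There is no depth.
A pose or a line that the arm cannot do raises manip.IKError and nothing moves.
- manip.sign_off(): hands the job in; it is judged then, once.
Readings, each from a call of its own:
- manip.get_time(): time.
- manip.get_joint_positions(): joint angles.
- manip.get_joint_vel(): joint speeds.
- manip.get_tau(): joint torques, N m.
- manip.get_position(): TCP position.
- manip.get_ee_rot(): TCP orientation.
- manip.get_contact_force(): force on the tool from outside, world axes, zero at the start.
- manip.get_torque(): the same for the moment, N m.
- manip.get_width(): finger opening in m.
- manip.get_grip_force(): force on a finger pad.
Only numpy, scipy, OpenCV 4.12 (cv2) and the standard library are available. Lean on these libraries where they do the work, as an engineer would, in place of code of your own. Each camera call takes 0.05 s, during which the arm holds its last target. There are 200 camera calls.

## Working session

There is one attempt and no reset: what is moved stays moved. The work goes in short steps, each a Python script; the robot and the scene stay as the last script left them, time stands still between calls to the robot, and variables do not carry over. Pictures are saved under pics/ and viewed, at most 12 in all, crops included, and the job is handed in when it is done.

```bash
mkdir -p pics; cat > h.py <<'E'
import numpy as np, cv2
from rig import manip
def cam(n):
    c=manip.camera(n); return c
def save(c,f): cv2.imwrite('pics/'+f,cv2.cvtColor(c['image'],cv2.COLOR_RGB2BGR))
def ray(c,u,v,T=None):
    T=np.array(c['cam_to_world']) if T is None else T
    K=np.array([[c['fx'],0,c['cx']],[0,c['fy'],c['cy']],[0,0,1]]); 
    d=np.array([(u-c['cx'])/c['fx'],(v-c['cy'])/c['fy']]); s=d.copy()
    for _ in range(30): s=d/(1+c['k1']*(s@s))
    r=T[:3,:3]@np.array([s[0],s[1],1]); return T[:3,3],r/np.linalg.norm(r)
def onz(c,u,v,z,T=None):
    o,r=ray(c,u,v,T); return o+r*(z-o[2])/r[2]
def proj(c,p,T=None):
    T=np.array(c['cam_to_world']) if T is None else T
    q=T[:3,:3].T@(np.array(p)-T[:3,3]); s=q[:2]/q[2]; s=s*(1+c['k1']*(s@s))
    return np.array([c['cx']+c['fx']*s[0],c['cy']+c['fy']*s[1]])
def tri(a,b):
    (o1,r1),(o2,r2)=a,b
    A=np.stack([r1,-r2],1); t=np.linalg.lstsq(A,o2-o1,rcond=None)[0]
    p,q=o1+r1*t[0],o2+r2*t[1]; return (p+q)/2,np.linalg.norm(p-q)
E
python3 - <<'E'
from h import *
import pickle
d={}
for n in('scene','top'):
    c=cam(n); d[n]=c; save(c,n+'.png'); print(n,c['fx'],c['k1'],np.round(c['cam_to_world'],3).tolist())
pickle.dump(d,open('c0.pkl','wb'))
print(manip.get_ee_rot(),manip.get_width(),manip.get_time())
E
```

```text
scene 600.0678649973239 -0.029057405936019607 [[-0.844, -0.402, 0.355, 0.034], [-0.537, 0.645, -0.544, 0.722], [-0.01, -0.65, -0.76, 1.149], [0.0, 0.0, 0.0, 1.0]]
top 456.46644420585386 -0.02070713417838359 [[0.003, -0.996, 0.091, 0.406], [-1.0, -0.003, -0.003, 0.016], [0.003, -0.091, -0.996, 1.177], [0.0, 0.0, 0.0, 1.0]]
[-3.07385323e+00 -6.41965327e-01  3.95055348e-04] 0.08556080387343563 0.1
```

View pics/scene.png

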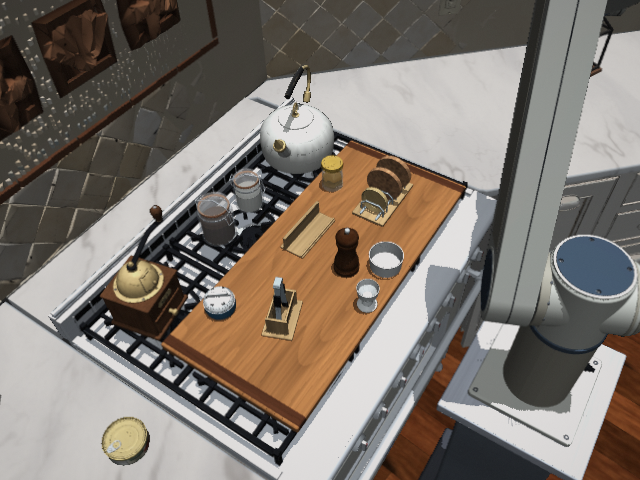

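View pics/top.png

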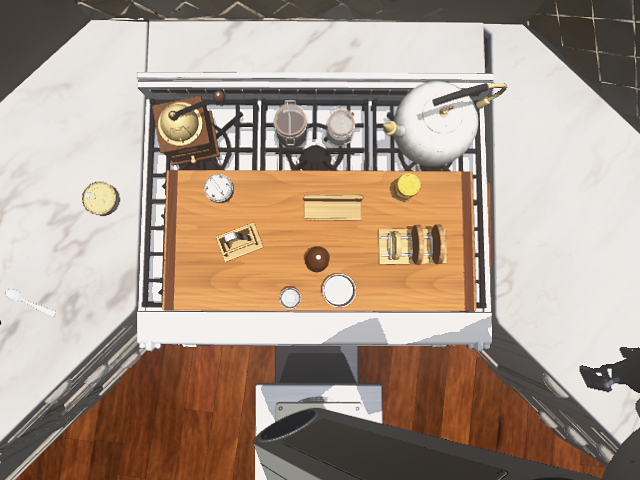

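The scene view shows the tongs in the stand at about (280,305), the lid in the rack's slot nearest the stand (375,203), and the ledge at (308,232) with its wall on the far side. In the top view the stand is at (239,241), turned about 25°, the lid at (395,245), the trivets at (418,245) and (437,245), and the ledge at (333,207). I'll zoom in next.

```bash
python3 - <<'E'
import cv2,numpy as np
t=cv2.imread('pics/top.png'); s=cv2.imread('pics/scene.png')
def cr(im,u,v,w,h,k): return cv2.resize(im[v:v+h,u:u+w],None,fx=k,fy=k,interpolation=cv2.INTER_CUBIC)
a=cr(t,205,215,66,50,6); b=cr(t,370,215,66+22,50,6) ; 
A=np.zeros((600,800,3),np.uint8)
A[:300,:396]=a; A[:300,400:800]=cr(t,372,215,80,60,5)[:300]
A[300:600,:400]=cr(t,293,180,80,60,5); A[300:600,400:]=cr(s,345,150,80,60,5)
cv2.imwrite('pics/crop1.png',A)
B=np.zeros((600,800,3),np.uint8)
B[:600,:400]=cr(s,250,265,80,120,5); B[:400,400:]=cr(s,270,190,80,80,5)
cv2.imwrite('pics/crop2.png',B)
E
```

```text
(no output)
```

View pics/crop1.png

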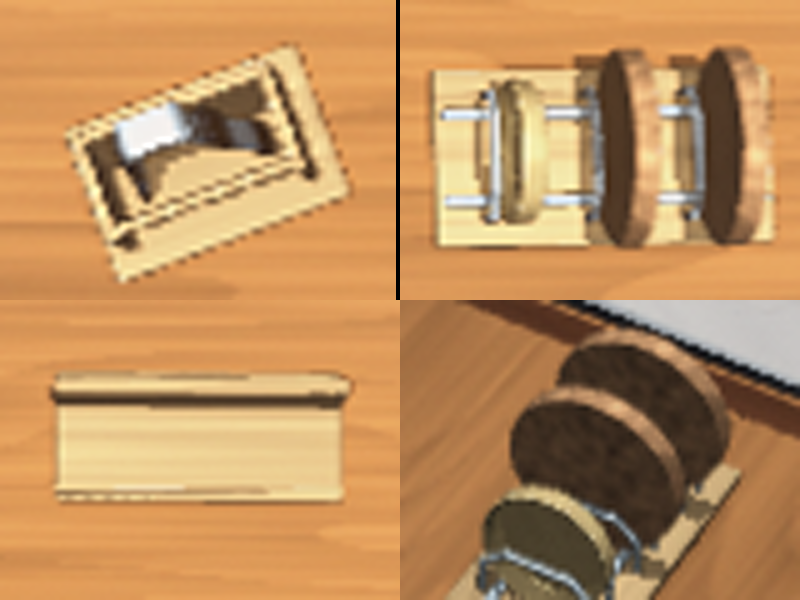

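View pics/crop2.png

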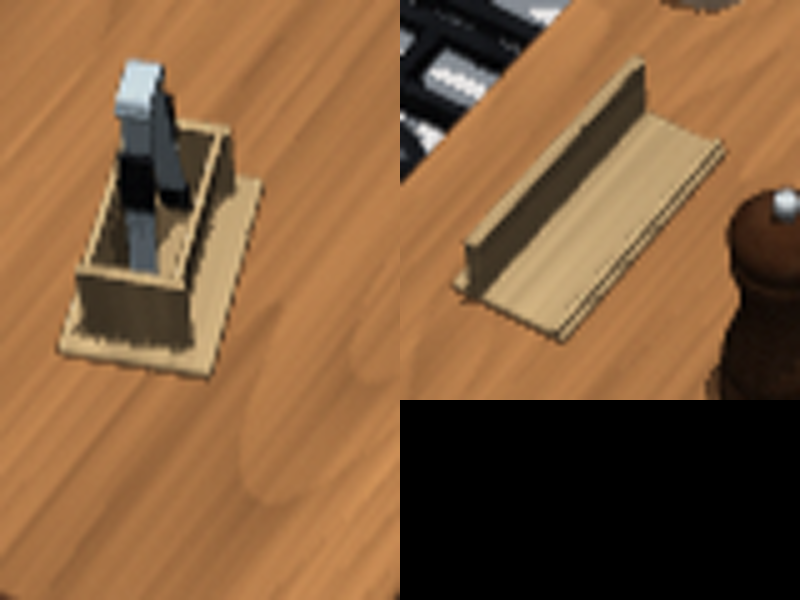

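The crops show the stand foot corners in the top view at about (254.5,222), (263,247) and (225,262). The rack foot spans u 379–447 and v 229–264, with the lid in the left slot. The ledge plate's front edge runs from (304.4,219.6) to (361.4,220), with its wall on the far side. I'll compute rough poses and then take wrist views over each item.

```bash
cat >> h.py <<'E'
from scipy.spatial.transform import Rotation as R
def down(yaw): # tool z down, tool y at angle yaw from world +y
    y=np.array([-np.sin(yaw),np.cos(yaw),0]); z=np.array([0,0,-1.]); return R.from_matrix(np.stack([np.cross(y,z),y,z],1)).as_rotvec()
def toolT():
    T=np.eye(4); T[:3,:3]=R.from_rotvec(manip.get_ee_rot()).as_matrix(); T[:3,3]=manip.get_position(); return T
def wrist(f):
    T=toolT(); c=manip.camera('wrist'); c['cam_to_world']=T@np.array(c['mount']); save(c,f)
    import pickle; pickle.dump(c,open(f+'.pkl','wb')); return c
E
python3 - <<'E'
from h import *
import pickle
t=pickle.load(open('c0.pkl','rb'))['top']
for n,u,v,z in [('st',254.5,222.2,.075),('st',263.3,247,.075),('st',225,262,.075),('rk',379,229,.08),('rk',378.6,264,.08),('rk',447,263,.08),('lg',304.4,219.6,.078),('lg',361.4,220,.078),('wallfront',304,199,.114),('wf',363,199,.114),('bow',230,237,.208),('mill',317,259,.2)]: print(n,np.round(onz(t,u,v,z),4))
print(manip.get_contact_force())
# views: (target center)
first=True
c=manip.camera('wrist'); M=np.array(c['mount']); print(np.round(M,3).tolist(),c['fx'])
def look(px,py,z,f):
    rv=down(0); Rm=R.from_rotvec(rv).as_matrix()
    # place so optical axis hits point at z=.12
    o=Rm@M[:3,3]; a=Rm@M[:3,2]; k=(0.12-(z+o[2]))/a[2]; off=o+a*k
    p=[px-off[0],py-off[1],z]
    try: manip.move_to(p,rv)
    except manip.IKError:
        print('flip'); return False
    wrist(f); print(f,np.round(manip.get_joint_positions(),2),np.round(manip.get_position(),3),manip.get_time())
r=onz(t,413,246,.08); l=onz(t,333,207,.08); s=onz(t,242,241,.1)
look(r[0],r[1],.38,'w_rack.png'); look(l[0],l[1],.38,'w_ledge.png'); look(s[0],s[1],.40,'w_stand.png')
ims=[cv2.imread(f'pics/w_{n}.png') for n in('rack','ledge','stand')]
A=np.zeros((600,800,3),np.uint8)
for i,im in enumerate(ims): A[(i//2)*300:(i//2)*300+300,(i%2)*400:(i%2)*400+400]=cv2.resize(im,(400,300),interpolation=cv2.INTER_AREA)
cv2.imwrite('pics/w3.png',A)
E
```

```text
st [0.553  0.1585 0.075 ]
st [0.4925 0.1363 0.075 ]
st [0.4559 0.2284 0.075 ]
rk [ 0.5367 -0.1439  0.08  ]
rk [ 0.452  -0.1421  0.08  ]
rk [ 0.4548 -0.3072  0.08  ]
lg [0.5594 0.037  0.078 ]
lg [ 0.5589 -0.1016  0.078 ]
wallfront [0.6034 0.0375 0.114 ]
wf [ 0.6039 -0.1018  0.114 ]
bow [0.5033 0.1931 0.208 ]
mill [0.4573 0.0072 0.2   ]
[ 0.48857312 -0.09738228  0.20347984]
[[-0.001, -0.945, -0.328, 0.084], [1.0, -0.0, -0.001, -0.0], [0.001, -0.328, 0.945, -0.122], [0.0, 0.0, 0.0, 1.0]] 347.7251023413607
w_rack.png [-0.49  0.1   1.76 -0.    1.28 -2.06] [ 0.447 -0.225  0.38 ] 1.975
w_ledge.png [-0.08  0.17  1.68 -0.    1.29 -1.65] [ 0.541 -0.033  0.38 ] 2.8917
w_stand.png [ 0.36  0.06  1.76 -0.    1.32 -1.21] [0.45  0.184 0.4  ] 3.8833
```

View pics/w3.png

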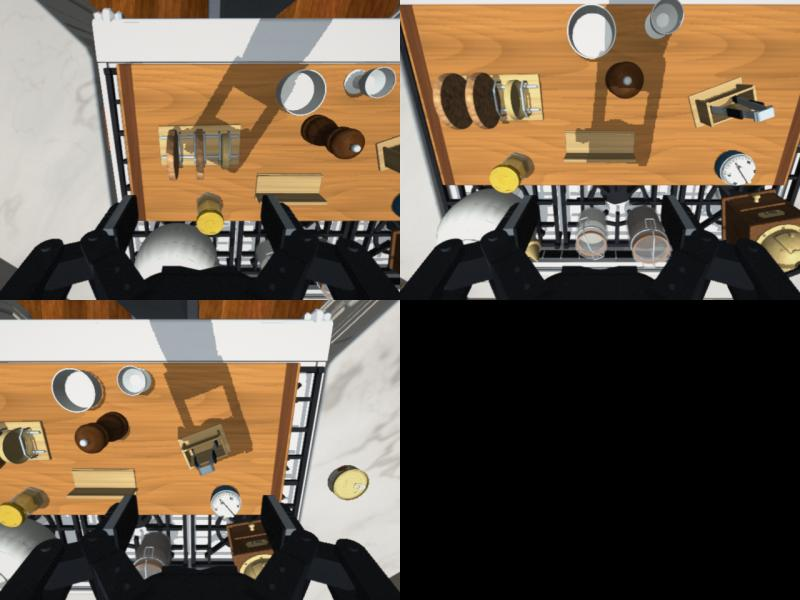

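The wrist views show the rack at (200,148), the ledge at (600,147) and the stand at (205,450) in the mosaic. I'll crop these at full resolution for corner picking.

```bash
python3 - <<'E'
import cv2,numpy as np
def cr(n,u,v,w,h,k):
    im=cv2.imread(f'pics/w_{n}.png'); return cv2.resize(im[v:v+h,u:u+w],None,fx=k,fy=k,interpolation=cv2.INTER_CUBIC)
A=np.zeros((600,800,3),np.uint8)
A[:300,:400]=cr('rack',245,190,160,120,2.5)
A[:300,400:]=cr('ledge',250,190,160,120,2.5)
A[300:,:400]=cr('stand',275,190,100,75,4)
A[300:,400:]=cr('ledge',460,110,160,120,2.5)
cv2.imwrite('pics/crop3.png',A)
E
```

```text
(no output)
```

View pics/crop3.png

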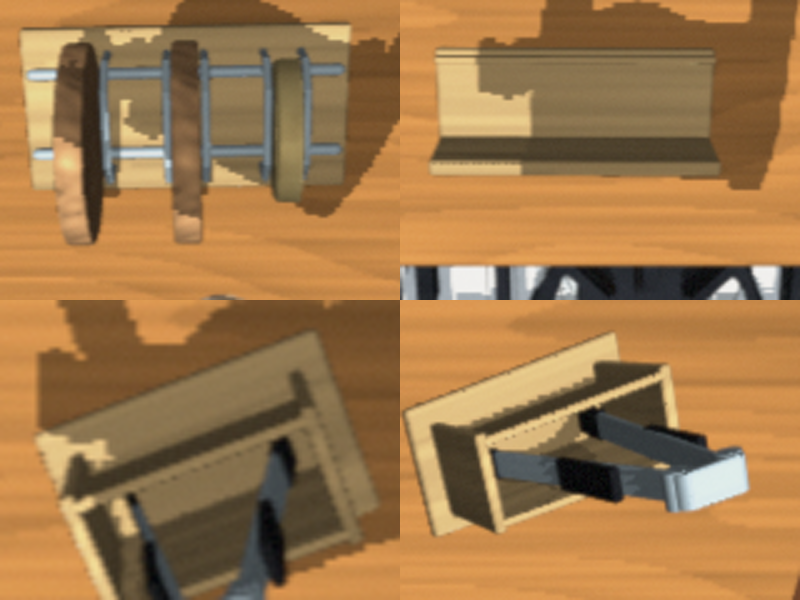

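The crops give usable corners for rack, ledge and stand, with the bow at (583,182) in the ledge view. Now to convert them to positions.

```bash
python3 - <<'E'
from h import *
import pickle
t=pickle.load(open('c0.pkl','rb'))['top']
L=lambda n:pickle.load(open(f'w_{n}.png.pkl','rb'))
k,l,s=L('rack'),L('ledge'),L('stand')
def P(n,c,pts,z):
    q=[onz(c,u,v,z) for u,v in pts]; print(n,[np.round(x[:2],4).tolist() for x in q],'mean',np.round(np.mean(q,0)[:2],4)); return q
P('rack wr',k,[(253.8,201.2),(385,200),(382.2,262),(258.2,264.8)],.078)
P('rack in ledge',l,[(250+(503-400)/2.5-0,0)],.08) if 0 else None
P('lid ext top',t,[(396.5,231.4),(396.5,259.4)],.114)
P('lid top pt wr (bottom strip)',k,[(245+288/2.5,190+185/2.5)],.148)
P('ledge front edge',l,[(264.8,209.2),(375.6,209.2)],.078)
P('wall base',l,[(264,245.2),(373,245.2)],.078)
P('wall top near',l,[(262.4,254.8),(378,254.8)],.114)
P('wall top far',l,[(262.4,260),(378,260)],.114)
q=P('stand foot s',s,[(354.5,198),(284.5,223.5),(369.5,241)],.076); print((q[1]+q[2])/2, np.linalg.norm(q[0]-q[1]),np.linalg.norm(q[0]-q[2]))
q2=P('stand foot l',l,[(462,154),(544.8,123.2),(474,204)],.076); print((q2[1]+q2[2])/2,np.linalg.norm(q2[0]-q2[1]),np.linalg.norm(q2[0]-q2[2]))
q3=P('stand top',t,[(254.5,222.2),(263.3,247),(225,262)],.076)
for a,b in[(q[1],q[0]),(q2[0],q2[1]),(q3[1],q3[2])]:
    d=b-a; print('yaw of y axis',np.degrees(np.arctan2(-d[0],d[1])))
P('bow l',l,[(583.2,182)],.208);P('bow t',t,[(230,236.8)],.208)
print(tri(ray(l,583.2,182),ray(t,230,236.8)))
# bow bright centroid by mask in the stand view
for n,c,(u,v,w,h) in[('s',s,(300,230,70,60)),('l',l,(555,160,60,50)),('t',t,(218,225,30,22))]:
    im=c['image'][v:v+h,u:u+w].astype(int); m=((im.max(2)-im.min(2))<45)&(im.min(2)>150)
    n_,lab,st,ce=cv2.connectedComponentsWithStats(m.astype(np.uint8)); i=1+np.argmax(st[1:,4]); print(n,st[i]+np.array([u,v,0,0,0]),ce[i]+[u,v], onz(c,*(ce[i]+[u,v]),.207))
E
```

```text
rack wr [[0.4539, -0.3055], [0.4528, -0.1431], [0.5355, -0.1418], [0.5391, -0.3051]] mean [ 0.4953 -0.2239]
lid ext top [[0.5271, -0.18], [0.4614, -0.1791]] mean [ 0.4943 -0.1795]
lid top pt wr (bottom strip) [[0.5091, -0.1796]] mean [ 0.5091 -0.1796]
ledge front edge [[0.5584, -0.0998], [0.5586, 0.0385]] mean [ 0.5585 -0.0307]
wall base [[0.6061, -0.1033], [0.6062, 0.0376]] mean [ 0.6062 -0.0329]
wall top near [[0.6055, -0.0998], [0.6056, 0.0382]] mean [ 0.6056 -0.0308]
wall top far [[0.6122, -0.1002], [0.6123, 0.0386]] mean [ 0.6123 -0.0308]
stand foot s [[0.4577, 0.2306], [0.492, 0.1385], [0.5168, 0.2528]] mean [0.4888 0.2073]
[0.50436538 0.19563091 0.076     ] 0.09828439845063167 0.06311376710997162
stand foot l [[0.4918, 0.1382], [0.4571, 0.2297], [0.5525, 0.1613]] mean [0.5005 0.1764]
[0.50479521 0.19546577 0.076     ] 0.09782735337923804 0.06493870797049854
stand top [[0.5529, 0.1584], [0.4925, 0.1362], [0.4558, 0.2282]] mean [0.5004 0.1742]
yaw of y axis 20.403514631051376
yaw of y axis 20.780136941034687
yaw of y axis 21.69434664988277
bow l [[0.5038, 0.1908]] mean [0.5038 0.1908]
bow t [[0.5037, 0.1932]] mean [0.5037 0.1932]
(array([0.50426858, 0.19388269, 0.20394713]), np.float64(0.00034348697936000254))
s [332 277   1   1   1] [332. 277.] [0.50969032 0.19720739 0.207     ]
l [572 172  28  22 404] [585.57673267 182.76237624] [0.50459243 0.19373509 0.207     ]
t [224 232  13   9  71] [229.76056338 236.14084507] [0.50520312 0.19388001 0.207     ]
```

Fix: tongs at (0.5045, 0.194) with yaw 21°, lid at (0.495, -0.178), ledge origin at (0.591, -0.031). Next I grasp the tongs.

```bash
python3 - <<'E'
from h import *
rv=down(np.radians(21))
manip.command_gripper(.085,25)
manip.move_to([.5045,.194,.29],rv)
manip.servo_line([.5045,.194,.165],rate=.1)
print(manip.get_contact_force(),manip.get_time())
manip.command_gripper(.029,25)
print(manip.get_width(),manip.get_grip_force(),manip.get_contact_force())
manip.servo_line([.5045,.194,.345],rate=.12)
print(manip.get_width(),manip.get_grip_force(),manip.get_contact_force(),manip.get_time())
c=cam('scene'); save(c,'s2.png'); w=wrist('w2.png')
A=np.zeros((480,800,3),np.uint8)
A[:,:400]=cv2.resize(cv2.imread('pics/s2.png')[180:360,230:380],(400,480),interpolation=cv2.INTER_CUBIC)
A[:300,400:]=cv2.resize(cv2.imread('pics/w2.png'),(400,300))
cv2.imwrite('pics/v2.png',A)
E
```

```text
[-0.60583753 -0.09333987  0.14497118] 6.0583
0.02944294767463817 11.047437923261896 [-0.01384121  0.40146527  6.88614582]
0.028896924012739963 7.261770082404837 [-0.13769232 -0.39712851 -1.06693641] 8.2833
```

View pics/v2.png

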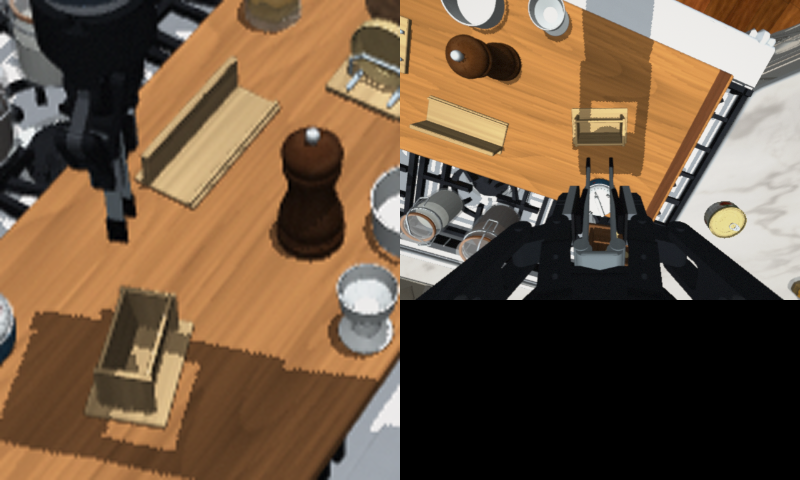

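The tongs are held, with the tips visible in the wrist view at about (301,252) and (339,252) full-resolution. I'll measure tip depth and gap there, then go to the lid.

```bash
python3 - <<'E'
from h import *
import pickle
c=pickle.load(open('w2.png.pkl','rb')); M=np.array(c['mount'])
im=c['image'].astype(int)
for u in (296,298,300,302,304,306,330,332,334,336,338,340,342):
    print(u, im[240:275:1,u].max(1).tolist())
for d in (.075,.08,.085,.09,.095): print(d,[proj(c,[.007,y,d],M).round(1).tolist() for y in(.015,-.015)])
p=[.495,-.178,.335]
for yaw in(0.4,):
    print(manip.solve_ik(p,down(np.radians(yaw))))
E
```

```text
296 [117, 118, 122, 122, 126, 129, 128, 127, 124, 128, 129, 130, 130, 127, 120, 122, 122, 121, 124, 124, 125, 127, 128, 127, 125, 119, 109, 104, 102, 117, 120, 121, 119, 118, 120]
298 [119, 117, 119, 121, 124, 128, 130, 129, 126, 124, 128, 128, 96, 80, 65, 61, 64, 49, 49, 47, 38, 37, 37, 28, 26, 29, 27, 28, 33, 45, 48, 50, 51, 52, 55]
300 [120, 120, 118, 121, 122, 124, 129, 131, 130, 127, 124, 110, 40, 10, 9, 13, 11, 4, 14, 14, 8, 11, 12, 9, 16, 13, 27, 49, 77, 79, 77, 77, 80, 77, 78]
302 [119, 118, 120, 117, 119, 124, 126, 128, 131, 128, 123, 99, 37, 16, 14, 13, 13, 13, 11, 9, 6, 12, 4, 14, 12, 13, 25, 49, 73, 78, 78, 76, 77, 76, 77]
304 [120, 120, 120, 118, 118, 121, 122, 126, 130, 130, 127, 122, 107, 86, 82, 82, 81, 77, 81, 79, 79, 79, 81, 66, 64, 65, 65, 66, 68, 70, 74, 75, 76, 74, 75]
306 [121, 121, 118, 118, 118, 119, 120, 125, 127, 129, 129, 127, 127, 129, 132, 129, 127, 123, 124, 122, 125, 123, 126, 127, 128, 130, 129, 128, 129, 127, 124, 122, 121, 123, 127]
330 [121, 123, 122, 124, 123, 125, 126, 122, 119, 120, 120, 119, 120, 121, 123, 124, 127, 131, 133, 131, 129, 130, 133,
[... 635 characters left out ...]
12, 11, 12, 11, 11, 11, 19, 11, 15, 20, 44, 75, 79, 78, 79, 80, 79, 80]
340 [127, 121, 119, 120, 122, 121, 123, 124, 125, 124, 123, 111, 94, 64, 59, 58, 56, 43, 45, 44, 36, 35, 33, 29, 27, 28, 24, 27, 37, 43, 45, 46, 50, 51, 52]
342 [128, 124, 119, 119, 120, 123, 122, 122, 122, 124, 123, 121, 120, 118, 119, 118, 120, 119, 122, 122, 124, 120, 120, 117, 119, 119, 113, 115, 116, 115, 113, 115, 117, 117, 118]
0.075 [[342.8, 258.0], [293.5, 258.0]]
0.08 [[342.3, 255.0], [294.0, 255.1]]
0.085 [[341.7, 252.2], [294.5, 252.2]]
0.09 [[341.3, 249.4], [295.0, 249.5]]
0.095 [[340.8, 246.8], [295.5, 246.9]]
[-3.67822005e-01  1.86282660e-01  1.76434109e+00 -4.44089210e-16
  1.19096890e+00 -1.94559965e+00]
```

```bash
python3 - <<'E'
from h import *
manip.command_gripper(.032,25)
print(manip.get_width(),manip.get_grip_force())
c=wrist('w3.png'); im=c['image'].max(2).astype(int)
M=np.array(c['mount'])
row=im[258,280:360]; d=np.where(row<100)[0]+280; print(d)
print('col302',im[244:262,d[2]].tolist())
manip.move_to([.495,-.178,.345],down(np.radians(.4)))
c=wrist('w4.png'); im=c['image']
cv2.imwrite('pics/v4.png',cv2.resize(cv2.cvtColor(im,cv2.COLOR_RGB2BGR)[130:330,220:420],(800,600) if 0 else (600,600),interpolation=cv2.INTER_CUBIC))
print(manip.get_position(),manip.get_width(),manip.get_time())
E
```

```text
0.03180563337138261 5.639384686946869
[287 288 289 290 291 292 293 344 345 346 347 348 349 350 351]
col302 [126, 125, 127, 130, 131, 130, 127, 119, 45, 11, 14, 14, 9, 15, 11, 17, 12, 15]
[ 0.49536289 -0.17703282  0.34501471] 0.031899809206183065 10.0917
```

View pics/v4.png

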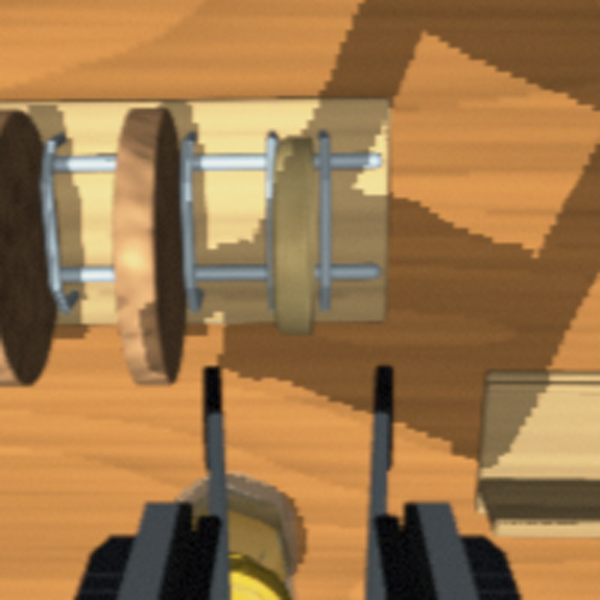

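The tips straddle the lid, with the tip gap at columns 222–375 of the crop, the lid at 295 and the trivet at 150. The gap measures about 31 mm and the tips reach 86 mm beyond the TCP. Descending and squeezing now.

```bash
python3 - <<'E'
from h import *
rv=down(np.radians(.4))
manip.servo_line([.495,-.178,.211],rv,rate=.1)
print(manip.get_position(),manip.get_contact_force())
manip.command_gripper(.012,26); manip.hold(.2)
print(manip.get_width(),manip.get_grip_force(),manip.get_contact_force())
manip.servo_line([.495,-.178,.33],rv,rate=.08)
print(manip.get_width(),manip.get_grip_force(),manip.get_contact_force(),manip.get_time())
c=wrist('w5.png'); s=cam('scene'); save(s,'s5.png')
A=np.zeros((600,800,3),np.uint8)
A[:600,:400]=cv2.resize(cv2.imread('pics/w5.png')[180:330,270:370],(400,600),interpolation=cv2.INTER_CUBIC)
A[:400,400:]=cv2.resize(cv2.imread('pics/s5.png')[100:240,300:440],(400,400),interpolation=cv2.INTER_CUBIC)
cv2.imwrite('pics/v5.png',A)
E
```

```text
[ 0.49538655 -0.17815328  0.2115997 ] [ 0.36078977  0.66027794 -1.1053917 ]
0.027067325977933404 25.66100461408496 [ 0.50485738 -0.5140899   2.35963188]
0.026805693337577888 25.61789478175342 [-0.02379282 -0.65483692 -1.62462874] 13.6417
```

View pics/v5.png

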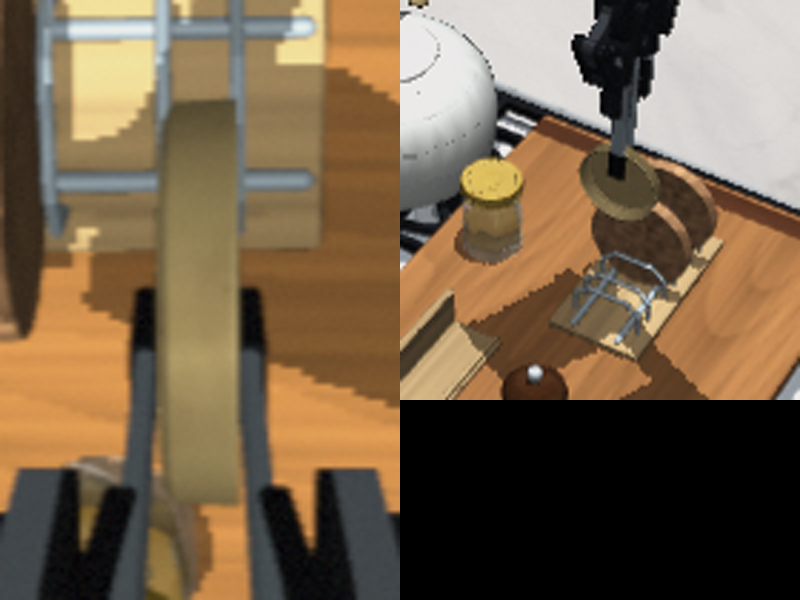

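The lid is held between the tips (crop columns 160–240, rows 100–500), clear of the rack and trivets. I'll check its seat in the tongs by projecting the rim, then carry it to the ledge.

```bash
cat >> h.py <<'E'
def tilt(th):
    s,c=np.sin(th),np.cos(th); z=np.array([-s,0,-c]); y=np.array([c,0,-s]); return R.from_matrix(np.stack([np.cross(y,z),y,z],1)).as_rotvec()
E
python3 - <<'E'
from h import *
import pickle
c=pickle.load(open('w5.png.pkl','rb')); M=np.array(c['mount'])
a=np.linspace(0,2*np.pi,721)
for x in(-.002,0,.002):
  for dc in(.09,.094,.097,.1):
    r=[proj(c,[x+.034*np.cos(t),0,dc+.034*np.sin(t)],M)[1] for t in a]; print(x,dc,round(min(r),1),round(max(r),1))
th=np.radians(16); u=np.array([np.sin(th),0,np.cos(th)])
for yb in (-.031,):
  pb=np.array([.5912+.001,yb,.078]); n=np.array([-np.cos(th),0,np.sin(th)])
  ce=pb+.034*u+.006*n; tcp=ce+.097*u
  print(ce,tcp,manip.solve_ik(tcp,tilt(th)),manip.solve_ik(tcp+[0,0,.13],tilt(th)))
E
```

```text
-0.002 0.09 210.6 315.3
-0.002 0.094 209.1 312.1
-0.002 0.097 208.1 309.7
-0.002 0.1 207.0 307.4
0 0.09 207.6 312.6
0 0.094 206.2 309.4
0 0.097 205.1 307.1
0 0.1 204.1 304.8
0.002 0.09 204.5 309.8
0.002 0.094 203.2 306.7
0.002 0.097 202.2 304.4
0.002 0.1 201.2 302.1
[ 0.5958041  -0.031       0.11233672] [ 0.62254092 -0.031       0.20557911] [-0.0612896   0.59433688  1.4885726  -0.01735422  1.33747216 -0.05490805] [-0.0612896   0.47231425  1.38206768 -0.01688413  1.56596653 -0.05883939]
```

The lid is where planned (centre 98 mm ahead of the TCP). Carrying it to the ledge and lowering by touch.

```bash
python3 - <<'E'
from h import *
th=np.radians(16); u=np.array([np.sin(th),0,np.cos(th)]); n=np.array([-np.cos(th),0,np.sin(th)])
pb=np.array([.5912+.0005,-.031,.078]); tcp=pb+.034*u+.006*n+.098*u; rv=tilt(th)
manip.move_to(tcp+[0,0,.14],rv)
manip.servo_line(tcp+[0,0,.014],rv,rate=.12)
manip.hold(.2); f0=np.array(manip.get_contact_force()); print(f0,manip.get_position()-tcp,manip.get_time())
h=.014
while h>-.006:
    h-=.001; manip.servo_line(tcp+[0,0,h],rv,rate=.03); f=np.array(manip.get_contact_force())-f0
    if f[2]>1.5: break
print(h,f,manip.get_width(),manip.get_position()-tcp,manip.get_time())
s=cam('scene'); save(s,'s6.png'); t=cam('top'); save(t,'t6.png'); wrist('w6.png')
A=np.zeros((600,800,3),np.uint8)
A[:400,:400]=cv2.resize(cv2.imread('pics/s6.png')[150:270,250:370],(400,400),interpolation=cv2.INTER_CUBIC)
A[:,400:]=cv2.resize(cv2.imread('pics/w6.png')[150:390,240:400],(400,600),interpolation=cv2.INTER_CUBIC)
cv2.imwrite('pics/v6.png',A)
E
```

```text
[-0.05489065  0.60928886 -0.93019042] [ 3.31821737e-04 -7.55600588e-06  1.47253191e-02] 16.7917
-0.0010000000000000035 [0.52981132 0.13686911 3.33175189] 0.026820229457171194 [ 2.80700309e-04 -5.27679234e-06 -6.36377528e-04] 20.5417
```

View pics/v6.png

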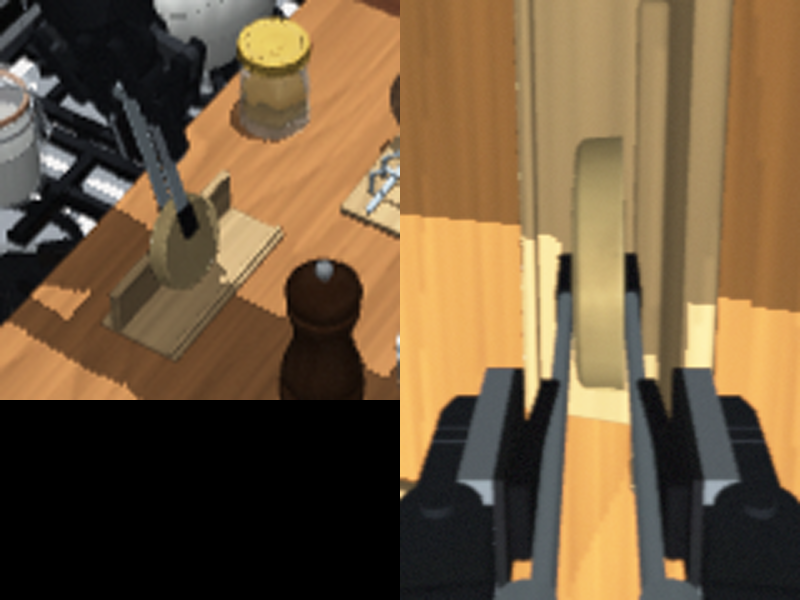

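The lid's lower edge is on the plate with its back a few millimetres short of the wall top (lid edge at 625, wall edge at 637 in the crop), and the contact force is purely vertical. Releasing and retreating along the tongs' axis.

```bash
python3 - <<'E'
from h import *
th=np.radians(16); u=np.array([np.sin(th),0,np.cos(th)])
rv=tilt(th); p=np.array(manip.get_position())
manip.command_gripper(.0325,25); manip.hold(.3)
print(manip.get_width(),manip.get_grip_force(),manip.get_contact_force())
manip.servo_line(p+.07*u,rv,rate=.07)
manip.servo_line(p+.07*u+[-.03,0,.09],rv,rate=.15)
print(manip.get_width(),manip.get_grip_force(),manip.get_contact_force(),manip.get_time())
wrist('w7.png'); save(cam('scene'),'s7.png')
manip.move_to([.5045,.194,.345],down(np.radians(21)))
manip.hold(.2); wrist('w8.png'); save(cam('top'),'t8.png'); print(manip.get_joint_positions(),manip.get_time(),manip.get_position(),manip.get_width())
A=np.zeros((600,800,3),np.uint8)
A[:400,:400]=cv2.resize(cv2.imread('pics/s7.png')[150:270,250:370],(400,400),interpolation=cv2.INTER_CUBIC)
A[400:,:400]=cv2.resize(cv2.imread('pics/t8.png')[180:240,280:400],(400,200),interpolation=cv2.INTER_CUBIC)
A[:300,400:]=cv2.resize(cv2.imread('pics/w7.png'),(400,300))
A[300:,400:]=cv2.resize(cv2.imread('pics/w8.png')[150:300,220:420],(400,300),interpolation=cv2.INTER_CUBIC)
cv2.imwrite('pics/v7.png',A)
E
```

```text
0.03237131903316846 5.114868208765984 [ 0.14396017 -0.00187391 -1.78241697]
0.03209475175539871 5.123137906193733 [-0.2094511   0.2002261  -1.43168982] 23.1667
[ 3.44383944e-01  2.00829770e-01  1.72280817e+00 -2.99558959e-05
  1.21815391e+00 -1.59200920e+00] 24.9333 [0.50476686 0.19368228 0.34489207] 0.03250155587490232
```

View pics/v7.png

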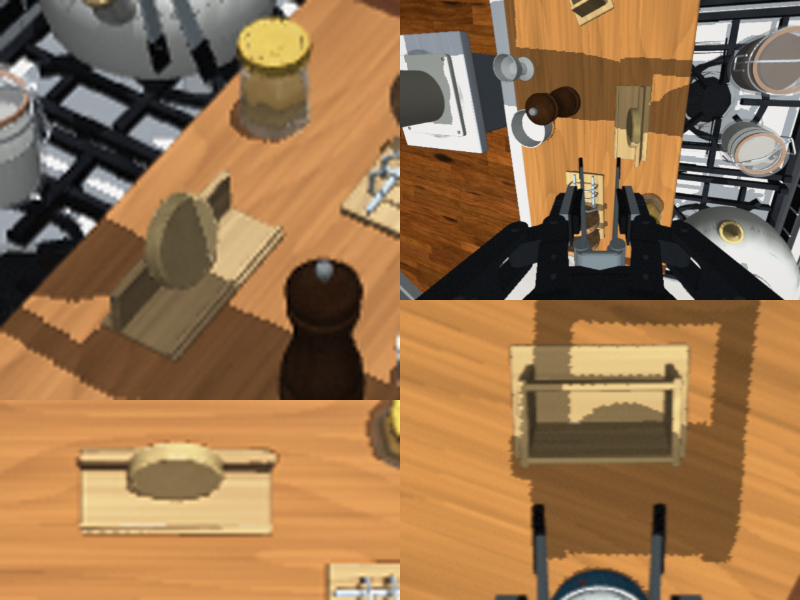

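The lid rests tipped back on the wall with its lower edge on the plate, and the tips (539, 658) are centred over the pocket (527–675). Standing the tongs back now.

```bash
python3 - <<'E'
from h import *
rv=down(np.radians(21)); f0=np.array(manip.get_contact_force())
manip.servo_line([.5045,.194,.18],rv,rate=.1)
z=.18
while z>.162:
    z-=.002; manip.servo_line([.5045,.194,z],rv,rate=.04); f=np.array(manip.get_contact_force())-f0
    if f[2]>1.5: break
print(z,f)
manip.command_gripper(.04,25); manip.hold(.2); print(manip.get_contact_force(),manip.get_grip_force())
manip.command_gripper(.085); manip.hold(.2)
manip.servo_line([.5045,.194,.32],rv,rate=.12)
manip.move_to([.40,.194,.40],down(np.radians(21))) 
manip.hold(.3); print(manip.get_time(),manip.get_contact_force())
wrist('w9.png'); save(cam('scene'),'s9.png'); save(cam('top'),'t9.png')
A=np.zeros((600,800,3),np.uint8)
A[:300,:400]=cv2.resize(cv2.imread('pics/s9.png')[150:390,180:500],(400,300))
A[300:,:400]=cv2.resize(cv2.imread('pics/t9.png')[160:310,160:480],(400,300),interpolation=cv2.INTER_CUBIC)
A[:300,400:]=cv2.resize(cv2.imread('pics/s9.png')[260:350,240:360],(400,300),interpolation=cv2.INTER_CUBIC)
A[300:,400:]=cv2.resize(cv2.imread('pics/w9.png'),(400,300))
cv2.imwrite('pics/v9.png',A)
E
```

```text
0.16599999999999998 [0.13366477 0.18528297 1.5129418 ]
[-0.03491713  0.31893185 -0.35087502] 0.0
31.9667 [0.88711933 0.10693798 0.54959565]
```

View pics/v9.png

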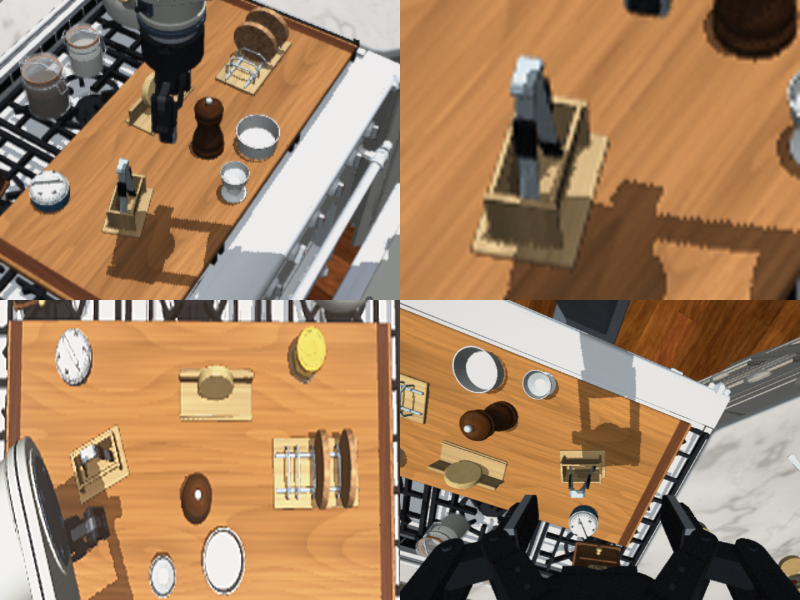

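The tongs stand tips down in their stand (crop at 535,130), the lid leans on the ledge wall (215,383), and everything else is undisturbed.

```bash
python3 -c "
from rig import manip
print(manip.sign_off())"
```

```text
the job is handed in; nothing more can be done
None
```

The job is handed in: the lid leans back on the drying ledge wall, the tongs stand tips down in their stand, the last pictures show nothing else moved, and it took about 32 s of the 59 s allowed.

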